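# Point out what oil immersion needs

## Task

Show a trainee what is needed for oil-immersion work, in the order of use: point down at the spare objective in its clear screw case, then at the oil dropper bottle, then at the nearer slide box (not the one far back on the right among the bottles), each time with the fingertips just above the middle of its top (a few centimetres at most) and dwelling there for at least a second. Touch nothing and leave everything where it stands; raise the hand well clear between them so that you do not point at any of the look-alikes. Finish still pointing at the slide box.

Things in the scene. Friction and masses are not known exactly. Their poses are not given: they have to be found in the camera images.
- objective_case: spare microscope objective in its screw case: a clear round tube 36 mm across, through which the lens barrel is seen, with a wider black ribbed screw cap 38 mm across; 64 mm high, upright. Loose; origin at the centre of its underside on the worktop; stands in any of six places in front, left or right of the laptop, 0.4 to 0.72 m from the robot base
- objective_case_top (a point): centre of the top of the objective_case, 64 mm above its origin; z axis up
- oil_dropper: dropper bottle of immersion oil: slim round glass bottle 34 mm across with a shoulder and a tapering black rubber squeeze bulb (about 12 mm thick) on top; 102 mm high, upright. Loose; origin at the centre of its underside on the worktop; stands in any of six places in front, left or right of the laptop, 0.4 to 0.72 m from the robot base
- oil_dropper_top (a point): centre of the top of the oil_dropper, 102 mm above its origin; z axis up
- slide_box: slide box: flat rectangular box with a shut hinged lid, 69 x 98 mm and 36 mm high, of two such boxes the one near the robot (the other, not meant, is far right, about 1 m off); y axis runs along the long side. Loose; origin at the centre of its underside on the worktop; stands in any of six places in front, left or right of the laptop, 0.4 to 0.72 m from the robot base
- slide_box_top (a point): centre of the top of the slide_box, 36 mm above its origin; z axis up
- bottle_stain: NOT asked for: squat reagent bottle with a black screw cap, 48 mm across and 88 mm high, upright. Loose; origin at the centre of its underside on the worktop; stands in any of six places in front, left or right of the laptop, 0.4 to 0.72 m from the robot base
- bottle_stain_top (a point): centre of the top of the bottle_stain, 88 mm above its origin; z axis up
- tube50_0: NOT asked for: tall slim capped plastic tube, 34 mm across the cap and 113 mm high, upright. Loose; origin at the centre of its underside on the worktop; stands in any of six places in front, left or right of the laptop, 0.4 to 0.72 m from the robot base
- tube50_0_top (a point): centre of the top of the tube50_0, 113 mm above its origin; z axis up
- adapter: NOT asked for: small block-shaped adapter, 37 x 59 mm and 38 mm high, plain box without a lid. Loose; origin at the centre of its underside on the worktop; stands in any of six places in front, left or right of the laptop, 0.4 to 0.72 m from the robot base
- adapter_top (a point): centre of the top of the adapter, 38 mm above its origin; z axis up
- laptop: NOT asked for, obstacle: open fixed laptop, origin under its middle; keyboard part 18 mm high, 0.114 m either way along x and 0.162 m along y; screen hinged at its back, to 0.24 m high. A fixed microscope, 0.55 m high, stands to its left: it begins 0.43 m left (+y) of the laptop's origin, its eyepieces reach 0.25 m nearer the robot than that origin; swing clear of it
There are look-alikes about, which are no part of the job. There is more than one size of the tube50_0; the job needs the middle-sized.

How it is judged:
By the outcome, as a careful person would: the job done as asked, in the order asked, and still so for the second after the job is handed in, with the robot touching nothing.
It also fails if it takes over 51 s, if anything falls off the work surface, if the arm or the gripper's body presses on something with over 40 N, if the wrist force passes 120 N, or if a joint passes its speed limit or range.

## Robot

A 6-joint arm with a two-finger parallel gripper is mounted at the origin on a cart in front of the work surface, level with it; the furniture and walls round the work are solid. World frame = base frame: x ahead of the robot, y to its left, z up, the work surface at z = 0. Lengths are in m, angles in degrees, forces in N, time in s.
With the tool pointing down it reaches from about 0.4 to 0.825 m from the base axis. Payload 7 kg.
Tool frame: the origin (TCP) lies midway between the tips of the shut fingers; the grasp point (between the pads) lies 19 mm behind it; z points along the fingers, y is the line along which they close (so a half turn about z gives the same grasp; the last joint's range is limited). The gripper opens to 88 mm and grips with 3 to 60 N. Pads are 19 mm wide; open, the fingers measure 130 mm over their backs; the gripper's body (78 mm by 193 mm) begins 47 mm behind the grasp point.
Start: joints at [82.626, 20.546, 0.682, 0, -70.136, -16.507], TCP at [0.273, 0.617, 0.227] pointing down, gripper open.
Joint ranges: [-176.03, 176.03], [-82.01, 121.73], [-58.28, 71.71], [-173.87, 95.51], [-174.79, -0.11], [-173.66, 173.66]. Speed limits (degrees/s): [136.94, 136.94, 172.46, 180, 180, 180].

## Interface

Orientations are given as [roll, pitch, yaw] about the fixed x, y, z axes, in that order (R = Rz(yaw) Ry(pitch) Rx(roll)).
In Python, from plant import telemetry, viewer, workorder gives the robot as it stands. The module is installed in compiled form; this text tells all that it offers.
- The arm moves only by the tool carry_out, never from a script. Its argument "rows" is a list of rows, each a list of 6 numbers: the shift along the tool's x, y, z in m, then the turn, a rotation vector about the tool's x, y, z in rad. In form: [[tx, ty, tz, ax, ay, az], ...]. A call has 1 to 8 rows; each row is the pose to reach, as a shift and turn from the pose commanded when the call began, along the tool's axes at that moment; what a row does not reach only later rows make up. A row lasts 1/8 s, in which the tool goes at most 62.5 mm and 10.7 degrees, less where a joint would pass 70% of its speed; a pose out of reach is approached as far as the arm can. A call with a gripper value outside its range is refused whole. "grip" is the gripper's target within -1 to 1 (fully open at 1, half-way at 0, shut at -1), set as the call begins (left out, the last holds). The fingers move at their own pace and stop on an object; the grip force is fixed at half the most. Time passes only in rows, so rows that repeat a pose let the fingers close. It gives the time, the measured TCP pose, the force, the opening and the grip force at its end, in the units of the state.
- telemetry.get_obs(): the state, without advancing time (a new reading comes with each control period).
- viewer.snapshot(name): name is "scene" or "side" or "wrist"; returns the picture (420x560x3 uint8, red, green, blue); there is no depth.
- viewer.camera_info(name): a dict with "intrinsics" (3x3 intrinsics, pixels), "k1" (the pictures are not rectified: a ray, as slopes to the right and down, at radius r is drawn at 1 + k1 r^2 times it, then the intrinsics apply), "extrinsics" (4x4, takes a point from camera to world coordinates); the wrist camera has in their place "tool_from_camera" (4x4, takes a point from camera to tool coordinates, whose origin is the TCP and whose axes are the flange's). Camera axes: x right, y down, z forward; pixel columns grow to the right and rows downward; lengths in m; the calibration is good to about 2 mm. A picture is of the moment at which its call begins: read the wrist's pose just before it. camera_info takes no time and is no camera call.
- workorder.close_job(): hands the job in; it is judged then, once.
The state is a dict: "clock": time; "joint_pos": joint angles; "qvel": joint speeds; "tau": joint torques, N m; "tool_pos": TCP position; "orientation": TCP orientation; "force": force on the tool from outside, world axes, zero at the start; "moment": the same for the moment, N m; "opening": finger opening in m; "gripper_force": force on a finger pad.
Only numpy, scipy, OpenCV 4.12 (cv2) and the standard library are available. Lean on these libraries where they do the work, as an engineer would, in place of code of your own. Each camera call takes 0.05 s, during which the arm holds its last target. There are 200 camera calls.

## Working session

There is one attempt and no reset: what is moved stays moved. The work goes in short steps, Python scripts to look and compute and a tool call to move; the robot and the scene stay as the last step left them, time stands still between calls to the robot, and variables do not carry over. Pictures are saved under pics/ and viewed, at most 10 in all, crops included, and the job is handed in when it is done.

Besides the shell and the picture viewer there is one more tool, called after "Emit:" in YAML: its name, and indented under it one key for each argument. carry_out: Moves the arm, as the interface text tells. Its arguments: {"type":"object","properties":{"rows":{"type":"array"},"grip":{"type":"number"}},"required":["rows"]}

```bash
mkdir -p pics
python3 - <<'E'
from plant import telemetry, viewer
import cv2,numpy as np
o=telemetry.get_obs();print({k:np.round(o[k],3).tolist() for k in('clock','tool_pos','orientation','opening')})
for n in("scene","side","wrist"):
    im=viewer.snapshot(n);np.save(f'pics/{n}0.npy',im);cv2.imwrite(f'pics/{n}0.png',cv2.resize(im[...,::-1],(800,600)) )
    c=viewer.camera_info(n);print(n,{k:np.round(v,4).tolist() for k,v in c.items()})
E
```

```text
{'clock': 0.0, 'tool_pos': [0.273, 0.617, 0.226], 'orientation': [179.908, -0.008, -23.887], 'opening': 0.087}
scene {'intrinsics': [[510.1193, 0.0, 285.7302], [0.0, 510.1193, 212.6921], [0.0, 0.0, 1.0]], 'k1': -0.1522, 'extrinsics': [[0.4642, -0.5406, 0.7016, -0.3788], [-0.8856, -0.2715, 0.3768, -0.4856], [-0.0132, -0.7962, -0.6049, 0.8946], [0.0, 0.0, 0.0, 1.0]]}
side {'intrinsics': [[448.1115, 0.0, 283.9477], [0.0, 448.1115, 207.7736], [0.0, 0.0, 1.0]], 'k1': -0.0219, 'extrinsics': [[0.9908, -0.0658, 0.1186, 0.4086], [-0.134, -0.6102, 0.7808, -0.9537], [0.0209, -0.7895, -0.6134, 0.8457], [0.0, 0.0, 0.0, 1.0]]}
wrist {'intrinsics': [[298.0112, 0.0, 278.8893], [0.0, 298.0112, 210.0068], [0.0, 0.0, 1.0]], 'k1': -0.0507, 'tool_from_camera': [[-0.0006, -0.9676, -0.2523, 0.0679], [1.0, -0.0007, 0.0003, -0.0002], [-0.0005, -0.2523, 0.9676, -0.1586], [0.0, 0.0, 0.0, 1.0]]}
```

View pics/scene0.png

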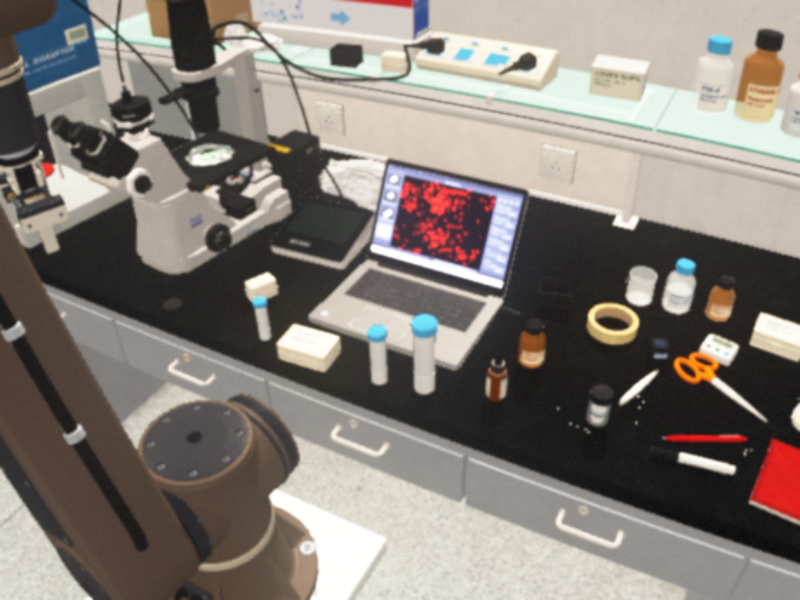

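View pics/side0.png

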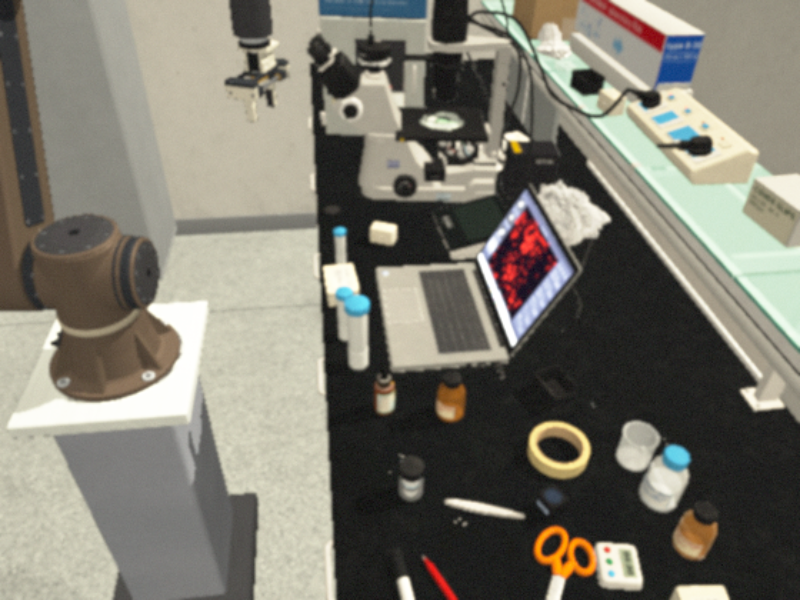

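Scene picture (800x600): the candidates for the objective case are the clear tube with black cap at (599,405), the stain bottle at (532,343) and the far amber bottle at (720,298). For the dropper they are the slim amber bottle at (497,380) and the stain bottle. For the slide box they are the near white box at (309,347), the adapter at (261,287) and the far box at (778,335). The same things appear in the side picture at (411,478), (384,395) and (340,285). Next I check these in a crop and triangulate.

```bash
cat > h.py <<'E'
import numpy as np,cv2
from plant import viewer
def ray(n,uv):
    c=viewer.camera_info(n);K=np.array(c['intrinsics']);E=np.array(c['extrinsics'])
    p=cv2.undistortPoints(np.float64([[uv]]),K,np.float64([c['k1'],0,0,0]))[0,0]
    return E[:3,3],E[:3,:3]@[p[0],p[1],1]
def plane(n,uv,z):
    o,d=ray(n,uv);return o+d*(z-o[2])/d[2]
def tri(a,b):
    o,d=ray('scene',a);p,e=ray('side',b);s=np.linalg.lstsq(np.c_[d,-e],p-o,rcond=None)[0]
    x,y=o+s[0]*d,p+s[1]*e;return (x+y)/2,np.linalg.norm(x-y)
E
python3 - <<'E'
from h import *
S=np.load('pics/scene0.npy');D=np.load('pics/side0.npy')
def crop(I,x,y):  # native 56x42*... -> 5x
    return cv2.resize(I[y-29:y+29,x-26:x+26,::-1],(260,290),interpolation=cv2.INTER_CUBIC)
C=[(599,400),(499,378),(309,347)];E=[(411,478),(384,393),(340,285)]
m=np.vstack([np.hstack([crop(S,int(x*.7),int(y*.7)) for x,y in C]),np.hstack([crop(D,int(x*.7),int(y*.7)) for x,y in E])])
cv2.imwrite('pics/crop.png',m)
print([(int(x*.7)-26,int(y*.7)-29) for x,y in C+E])
for nm,a,b,h in [('obj',(600,391),(411,464),.064),('drop',(498,362),(384,377),.102)]:
    a,b=np.array(a)*.7,np.array(b)*.7
    print(nm,tri(a,b),plane('scene',a,h)[:2],plane('side',b,h)[:2])
E
```

```text
[(393, 251), (323, 235), (190, 213), (261, 305), (242, 246), (211, 170)]
obj (array([ 0.51411584, -0.36039028,  0.06434143]), np.float64(0.004066421896006228)) [ 0.51664539 -0.35876127] [ 0.51311085 -0.36241908]
drop (array([ 0.49211438, -0.18767712,  0.07728564]), np.float64(0.00331328549713689)) [ 0.46757833 -0.19529135] [ 0.48865676 -0.21437918]
```

View pics/crop.png

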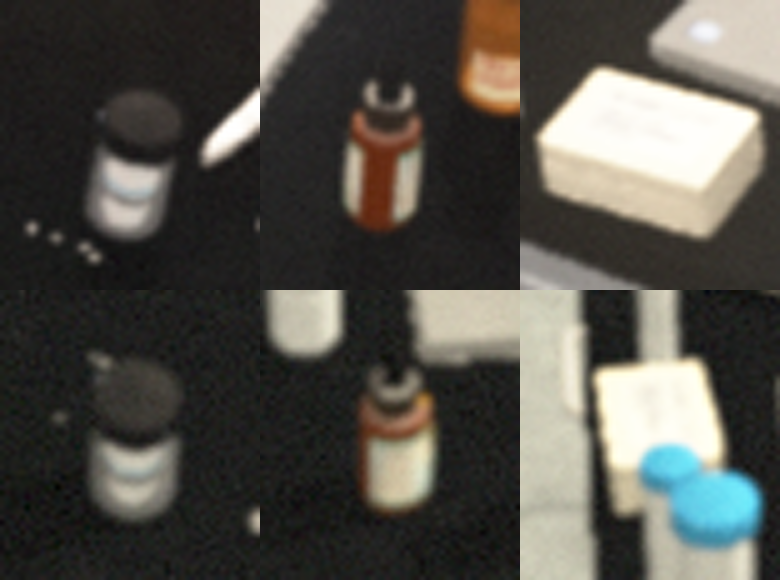

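The crop shows the black-capped clear case with its lens barrel, and the slim dropper, whose black bulb is lost against the black top. It also shows the flat box with a lid seam. For the dropper I use the foot of its visible body.

Run:
```python
from h import *
off=dict(zip(['os','ds','bs','oi','di','bi'],[(393,251),(323,235),(190,213),(261,305),(242,246),(211,170)]))
base=dict(os=(0,0),ds=(260,0),bs=(520,0),oi=(0,290),di=(260,290),bi=(520,290))
px=lambda k,p:(np.array(p)-base[k]+.5)/5-.5+off[k]
def rep(nm,a,b,h): print(nm,np.round(tri(a,b)[0],4),round(tri(a,b)[1],4),plane('scene',a,h)[:2].round(4),plane('side',b,h)[:2].round(4))
rep('obj',px('os',(144,116)),px('oi',(136,388)),.064)
rep('dropfoot',px('ds',(380,206)),px('di',(395,489)),0)
rep('dropfoot width scene',px('ds',(344,206)),px('ds',(418,206)),0)
a,b=plane('scene',px('ds',(344,206)),0),plane('scene',px('ds',(417,206)),0);print('width',np.linalg.norm(a-b))
cs=[plane('scene',px('bs',p),.036) for p in[(600,68),(762,112),(700,188),(540,138)]]
ci=[plane('side',px('bi',p),.036) for p in[(597,368),(700,360),(720,452),(612,467)]]
for c in(cs,ci):
    c=np.array(c);print(c.mean(0).round(4),np.linalg.norm(c-np.roll(c,1,0),axis=1).round(4))
    print(c[:,:2].round(3).tolist())
# other things: rough locations
for nm,p in[('tall tube top',(425,322)),('mid tube',(377,330)),('small tube',(260,301)),('adapter',(261,281))]:
    print(nm,plane('scene',np.array(p)*.7,{'t':.15,'m':.113,'s':.08,'a':.038}[nm[0]]).round(3))
for nm,a,b in [('tall',(425,322),(358,303)),('mid',(377,330),(345,294)),('small',(260,301),(340,231)),('stain',(533,327),(452,380))]:
    print(nm,tri(np.array(a)*.7,np.array(b)*.7))
```

```text
obj [ 0.5134 -0.3628  0.0675] 0.0012 [ 0.5178 -0.3618] [ 0.5135 -0.3609]
dropfoot [ 0.4918 -0.1879  0.0024] 0.0043 [ 0.4963 -0.1852] [ 0.491  -0.1884]
dropfoot width scene [ 0.7492 -0.0547 -0.2058] 0.1065 [ 0.4883 -0.1691] [ 0.7144 -0.1811]
width 0.03653402447500129
[0.4379 0.1636 0.036 ] [0.0632 0.0988 0.0662 0.097 ]
[[0.466, 0.215], [0.474, 0.117], [0.408, 0.113], [0.403, 0.21]]
[0.4347 0.1617 0.036 ] [0.1033 0.0648 0.0975 0.065 ]
[[0.4, 0.211], [0.464, 0.213], [0.47, 0.115], [0.405, 0.108]]
tall tube top [ 0.454 -0.069  0.15 ]
mid tube [0.439 0.014 0.113]
small tube [0.449 0.275 0.08 ]
adapter [0.548 0.354 0.038]
tall (array([ 0.45891972, -0.06708968,  0.14396439]), np.float64(0.002670672673642849))
mid (array([0.44040311, 0.01380969, 0.10710763]), np.float64(0.008566702717303068))
small (array([0.44267893, 0.26869437, 0.08497841]), np.float64(0.0021432082584510975))
stain (array([ 0.60470105, -0.20891903,  0.07873534]), np.float64(0.0035850056524332477))
```

Measured tops are objective (0.515,-0.361), dropper (0.493,-0.187) and box (0.4365,0.1625). Sizes and heights agree with the description. I shut the fingers, back off from the microscope first, then swing across.

```bash
cat >> h.py <<'E'
from plant import telemetry
from scipy.spatial.transform import Rotation as Ro
def go(*pts):
    o=telemetry.get_obs();R=Ro.from_euler('xyz',o['orientation'],degrees=True).as_matrix()
    print(o['clock'],np.round(o['tool_pos'],4),np.round(o['orientation'],2),np.round(o['force'],1))
    for p in pts: d=np.array(p)-o['tool_pos'];print(p,(R.T@d).round(4),np.linalg.norm(d).round(3))
E
python3 - <<'E'
from h import *
go((.25,.42,.23),(.40,.10,.23))
for p in[(312,312),(447,361),(505,292)]: print(plane('scene',np.array(p)*.7,.018))
for a,b in[((60,125),(320,45)),((75,150),(318,60))]:print(tri(np.array(a)*.7,np.array(b)*.7))
E
```

```text
0.15 [0.2731 0.6169 0.2258] [ 1.7993e+02 -1.0000e-02 -2.3880e+01] [-0.1 -0.5 -0.1]
(0.25, 0.42, 0.23) [ 0.0585  0.1894 -0.0039] 0.198
(0.4, 0.1, 0.23) [ 0.3253  0.4213 -0.0036] 0.532
[0.52937488 0.21752122 0.018     ]
[ 0.51853035 -0.08122936  0.018     ]
[ 0.76155573 -0.09695012  0.018     ]
(array([0.42790407, 0.69760151, 0.3675805 ]), np.float64(0.010675530526425428))
(array([0.41866557, 0.65795084, 0.33479485]), np.float64(0.005984791987042763))
```

Emit:
carry_out:
  rows:
    - [0.015,0.047,-0.002,0,0,0]
    - [0.03,0.095,-0.004,0,0,0]
    - [0.044,0.142,-0.004,0,0,0]
    - [0.058,0.189,-0.004,0,0,0]
    - [0.095,0.222,-0.004,0,0,0]
    - [0.135,0.255,-0.004,0,0,0]
    - [0.175,0.29,-0.004,0,0,0]
    - [0.215,0.325,-0.004,0,0,0]
  grip: -1

```text
clock: 1.15
tool_pos: [0.3385, 0.2313, 0.2307]
orientation: [-180.0, -0.0, -23.8]
force: [1.3, 0.7, 0.2]
opening: 0.0133
gripper_force: 0.0
```

Run:
```python
from h import *
go((.40,.10,.23),(.45,-.1,.24),(.515,-.361,.2))
```

```text
1.15 [0.3385 0.2313 0.2307] [-179.97   -0.    -23.84] [1.3 0.7 0.2]
(0.4, 0.1, 0.23) [0.1093 0.0953 0.0006] 0.145
(0.45, -0.1, 0.24) [ 0.2359  0.258  -0.0094] 0.35
(0.515, -0.361, 0.2) [0.4008 0.4705 0.0305] 0.619
```

Emit:
carry_out:
  rows:
    - [0.036,0.032,0,0,0,0]
    - [0.073,0.064,0,0,0,0]
    - [0.109,0.096,0,0,0,0]
    - [0.14,0.136,-0.003,0,0,0]
    - [0.172,0.176,-0.006,0,0,0]
    - [0.204,0.217,-0.009,0,0,0]
    - [0.236,0.258,-0.009,0,0,0]
    - [0.266,0.297,-0.009,0,0,0]

```text
clock: 2.15
tool_pos: [0.4614, -0.1481, 0.2396]
orientation: [-180.0, -0.0, -23.9]
force: [0.8, 0.0, 0.2]
opening: 0.0006
gripper_force: 0.0
```

Run:
```python
from h import *
go((.515,-.361,.2))
```

```text
2.15 [ 0.4614 -0.1481  0.2396] [-1.7999e+02 -2.0000e-02 -2.3900e+01] [0.8 0.  0.2]
(0.515, -0.361, 0.2) [0.1352 0.1729 0.0396] 0.223
```

Emit:
carry_out:
  rows:
    - [0.03,0.038,0,0,0,0]
    - [0.06,0.077,0,0,0,0]
    - [0.09,0.115,0.01,0,0,0]
    - [0.115,0.147,0.02,0,0,0]
    - [0.135,0.173,0.04,0,0,0]
    - [0.135,0.173,0.04,0,0,0]

```text
clock: 2.9
tool_pos: [0.5135, -0.3605, 0.1965]
orientation: [180.0, 0.3, -24.0]
force: [0.9, 0.6, 0.4]
opening: 0.0004
gripper_force: 0.0
```

```bash
cat >> h.py <<'E'
def wpix(o,P):
    c=viewer.camera_info('wrist');T=np.linalg.inv(np.array(c['tool_from_camera']))
    R=Ro.from_euler('xyz',o['orientation'],degrees=True).as_matrix()
    t=R.T@(np.array(P)-o['tool_pos']);q=T[:3,:3]@t+T[:3,3]
    return cv2.projectPoints(np.float64([q]),np.zeros(3),np.zeros(3),np.array(c['intrinsics']),np.float64([c['k1'],0,0,0]))[0].ravel()
def wplane(o,uv,z):
    c=viewer.camera_info('wrist');T=np.array(c['tool_from_camera'])
    R=Ro.from_euler('xyz',o['orientation'],degrees=True).as_matrix()
    p=cv2.undistortPoints(np.float64([[uv]]),np.array(c['intrinsics']),np.float64([c['k1'],0,0,0]))[0,0]
    og=o['tool_pos']+R@T[:3,3];d=R@T[:3,:3]@[p[0],p[1],1];return og+d*(z-og[2])/d[2]
def shot(fn,P):
    o=telemetry.get_obs();im=viewer.snapshot('wrist')[...,::-1].copy();cv2.imwrite(fn,im)
    print('expected px',wpix(o,P).round(1));return o,im
E
python3 - <<'E'
from h import *
go((.515,-.361,.085))
o,im=shot('pics/w1.png',(.515,-.361,.064));np.save('pics/o1.npy',o,allow_pickle=True)
E
```

```text
2.9 [ 0.5135 -0.3605  0.1965] [179.99   0.27 -24.04] [0.9 0.6 0.4]
(0.515, -0.361, 0.085) [ 0.0021 -0.0002  0.1115] 0.112
expected px [278.8 200.2]
```

View pics/w1.png

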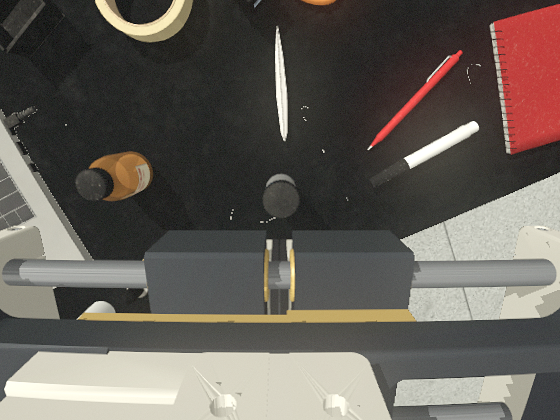

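The wrist picture shows the black cap at (281,197), against an expected (279,200). They agree within about 3 mm, so I go down to 2 cm above it and dwell.

Emit:
carry_out:
  rows:
    - [0.002,0.001,0.03,0,0,0]
    - [0.003,0.001,0.065,0,0,0]
    - [0.004,0.001,0.095,0,0,0]
    - [0.004,0.001,0.11,0,0,0]
    - [0.004,0.001,0.111,0,0,0]
    - [0.004,0.001,0.111,0,0,0]
    - [0.004,0.001,0.111,0,0,0]
    - [0.004,0.001,0.111,0,0,0]

```text
clock: 3.95
tool_pos: [0.5183, -0.3618, 0.0895]
orientation: [-180.0, -0.1, -23.9]
force: [-0.6, 0.3, 0.3]
opening: -0.0001
gripper_force: 0.0
```

Emit:
carry_out:
  rows:
    - [0,0,0,0,0,0]
    - [0,0,0,0,0,0]
    - [0,0,0,0,0,0]
    - [0,0,0,0,0,0]
    - [0,0,0,0,0,0]
    - [0,0,0,0,0,0]
    - [0,0,0,0,0,0]
    - [0,0,0,0,0,0]

```text
clock: 4.95
tool_pos: [0.5179, -0.3617, 0.0886]
orientation: [180.0, -0.0, -23.9]
force: [0.3, 0.1, -0.6]
opening: 0.0006
gripper_force: 0.0
```

Run:
```python
from h import *
go((.5166,-.361,.24),(.493,-.187,.24),(.493,-.187,.22))
s=viewer.snapshot('scene')[...,::-1];d=viewer.snapshot('side')[...,::-1]
cv2.imwrite('pics/p1.png',np.hstack([cv2.resize(s[200:340,340:500],(400,350)),cv2.resize(d[240:380,210:370],(400,350))]))
```

```text
4.95 [ 0.5179 -0.3617  0.0886] [180.    -0.   -23.88] [ 0.3  0.1 -0.6]
(0.5166, -0.361, 0.24) [-1.500e-03 -1.000e-04 -1.514e-01] 0.151
(0.493, -0.187, 0.24) [-0.0935 -0.1496 -0.1514] 0.233
(0.493, -0.187, 0.22) [-0.0935 -0.1496 -0.1314] 0.22
```

View pics/p1.png

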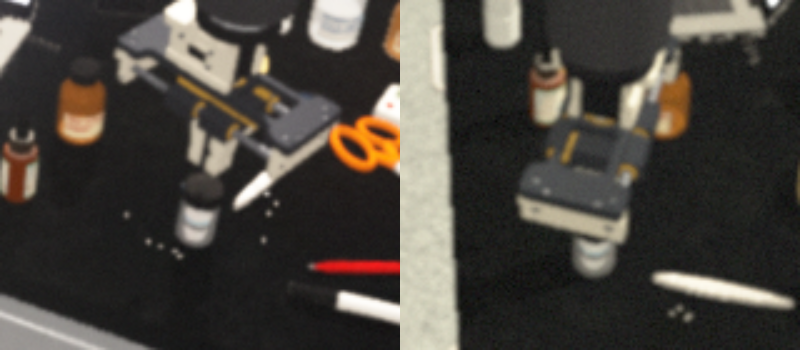

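The crops show the fingertips right above the middle of the case cap at (200,185), with nothing moved. I lower 6 mm and dwell a second more, then rise and go to the dropper.

Emit:
carry_out:
  rows:
    - [-0.001,0,0.006,0,0,0]
    - [-0.001,0,0.006,0,0,0]
    - [-0.001,0,0.006,0,0,0]
    - [-0.001,0,0.006,0,0,0]
    - [-0.001,0,0.006,0,0,0]
    - [-0.001,0,0.006,0,0,0]
    - [-0.001,0,0.006,0,0,0]
    - [-0.001,0,0.006,0,0,0]

```text
clock: 6.05
tool_pos: [0.5171, -0.3613, 0.0826]
orientation: [-180.0, -0.0, -23.9]
force: [-0.1, -0.5, -0.0]
opening: 0.0002
gripper_force: 0.0
```

Emit:
carry_out:
  rows:
    - [0,0,0,0,0,0]
    - [0,0,0,0,0,0]
    - [-0.001,0,-0.05,0,0,0]
    - [-0.001,0,-0.1,0,0,0]
    - [-0.001,0,-0.157,0,0,0]
    - [-0.02,-0.035,-0.157,0,0,0]
    - [-0.05,-0.08,-0.157,0,0,0]
    - [-0.075,-0.12,-0.157,0,0,0]

```text
clock: 7.05
tool_pos: [0.4965, -0.2198, 0.2397]
orientation: [-180.0, -0.0, -23.9]
force: [0.3, 1.1, -0.1]
opening: 0.0004
gripper_force: 0.0
```

Emit:
carry_out:
  rows:
    - [-0.018,-0.03,0,0,0,0]
    - [-0.018,-0.03,0,0,0,0]
    - [-0.018,-0.03,0,0,0,0]

```text
clock: 7.42
tool_pos: [0.4928, -0.1865, 0.2398]
orientation: [-180.0, -0.0, -23.8]
force: [-0.3, 0.5, -0.2]
opening: 0.0004
gripper_force: 0.0
```

Run:
```python
from h import *
go((.493,-.187,.125))
o,im=shot('pics/w2.png',(.493,-.187,.102));print(wpix(o,(.493,-.187,0)))
cv2.imwrite('pics/w2c.png',cv2.resize(im[120:300,160:400],None,fx=3,fy=3))
```

```text
7.425 [ 0.4928 -0.1865  0.2398] [-1.800e+02 -2.000e-02 -2.384e+01] [-0.3  0.5 -0.2]
(0.493, -0.187, 0.125) [0.0003 0.0004 0.1148] 0.115
expected px [279.4 200.8]
[279.21787314 184.0519982 ]
```

View pics/w2c.png

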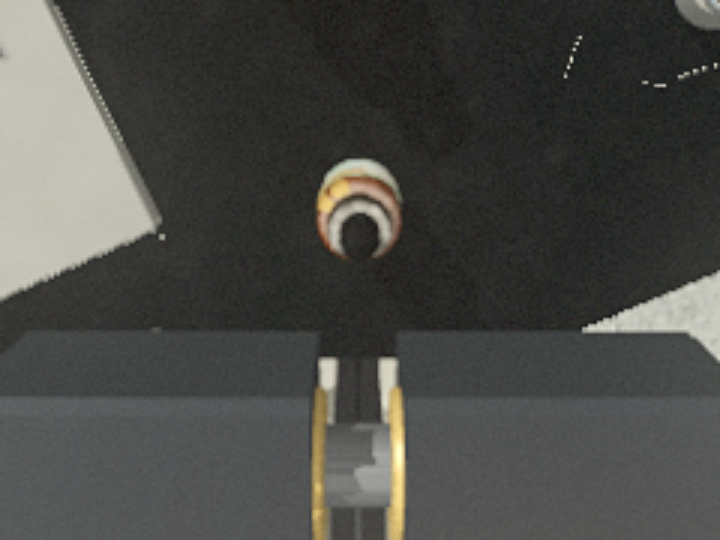

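The dropper's black bulb is centred at crop (359,238), which is full-picture (279.7,199). The expected pixel was (279,201), so it is centred. I descend and dwell.

Emit:
carry_out:
  rows:
    - [0.001,0,0.04,0,0,0]
    - [0.001,0,0.08,0,0,0]
    - [0.001,0,0.1,0,0,0]
    - [0.001,0,0.115,0,0,0]
    - [0.001,0,0.117,0,0,0]
    - [0.001,0,0.117,0,0,0]
    - [0.001,0,0.117,0,0,0]
    - [0.001,0,0.117,0,0,0]

```text
clock: 8.48
tool_pos: [0.494, -0.1868, 0.1233]
orientation: [-180.0, -0.1, -23.9]
force: [-0.8, -0.3, -0.1]
opening: 0.0005
gripper_force: 0.0
```

Emit:
carry_out:
  rows:
    - [0,0,0,0,0,0]
    - [0,0,0,0,0,0]
    - [0,0,0,0,0,0]
    - [0,0,0,0,0,0]
    - [0,0,0,0,0,0]
    - [0,0,0,0,0,0]
    - [0,0,0,0,0,0]
    - [0,0,0,0,0,0]

```text
clock: 9.48
tool_pos: [0.4937, -0.1869, 0.1226]
orientation: [-180.0, -0.0, -23.9]
force: [0.8, -0.0, -0.3]
opening: 0.0007
gripper_force: 0.0
```

Emit:
carry_out:
  rows:
    - [0,0,0,0,0,0]
    - [0,0,0,0,0,0]
    - [0,0,0,0,0,0]
    - [0,0,0,0,0,0]
    - [0,0,-0.05,0,0,0]
    - [0,0,-0.1,0,0,0]
    - [0,0,-0.14,0,0,0]
    - [0,0,-0.14,0,0,0]

```text
clock: 10.48
tool_pos: [0.4954, -0.1872, 0.2662]
orientation: [-179.9, -0.4, -23.9]
force: [-0.1, -0.2, -0.9]
opening: 0.0006
gripper_force: 0.0
```

Run:
```python
from h import *
go((.45,0,.26),(.4365,.1625,.24))
```

```text
10.475 [ 0.4954 -0.1872  0.2662] [-179.89   -0.37  -23.86] [-0.1 -0.2 -0.9]
(0.45, 0, 0.26) [-0.1173 -0.1528  0.0058] 0.193
(0.4365, 0.1625, 0.24) [-0.1955 -0.2959  0.0255] 0.356
```

Emit:
carry_out:
  rows:
    - [-0.029,-0.038,0,0,0,0]
    - [-0.058,-0.077,0,0,0,0]
    - [-0.088,-0.115,0,0,0,0]
    - [-0.117,-0.153,0,0,0,0]
    - [-0.143,-0.2,0,0,0,0]
    - [-0.17,-0.248,0.01,0,0,0]
    - [-0.195,-0.296,0.025,0,0,0]
    - [-0.195,-0.296,0.025,0,0,0]

```text
clock: 11.48
tool_pos: [0.4339, 0.1651, 0.2355]
orientation: [179.8, 0.1, -23.7]
force: [-0.8, -0.3, -0.2]
opening: 0.0002
gripper_force: 0.0
```

Run:
```python
from h import *
go((.4365,.1625,.056))
o,im=shot('pics/w3.png',(.4365,.1625,.036))
m=(im.min(2)>150).astype(np.uint8)
n,l,s,c=cv2.connectedComponentsWithStats(m)
print([(s[i].tolist(),c[i].round(1).tolist()) for i in range(1,n) if s[i,4]>300])
```

```text
11.475 [0.4339 0.1651 0.2355] [ 1.7984e+02  1.0000e-01 -2.3660e+01] [-0.8 -0.3 -0.2]
(0.4365, 0.1625, 0.056) [0.0037 0.0009 0.1795] 0.179
expected px [279.6 186.8]
[([146, 0, 310, 143, 21212], [298.4, 55.9]), ([512, 10, 30, 29, 418], [524.4, 23.6]), ([425, 64, 75, 46, 1585], [461.8, 86.7]), ([541, 99, 19, 105, 978], [553.3, 136.9]), ([233, 108, 327, 214, 27550], [443.1, 209.3]), ([374, 124, 36, 24, 560], [390.5, 134.3]), ([81, 143, 36, 48, 1243], [96.0, 165.6]), ([58, 288, 93, 32, 1731], [110.7, 303.1]), ([0, 351, 391, 69, 24502], [193.6, 386.9]), ([480, 375, 34, 28, 600], [495.1, 387.6])]
```

View pics/w3.png

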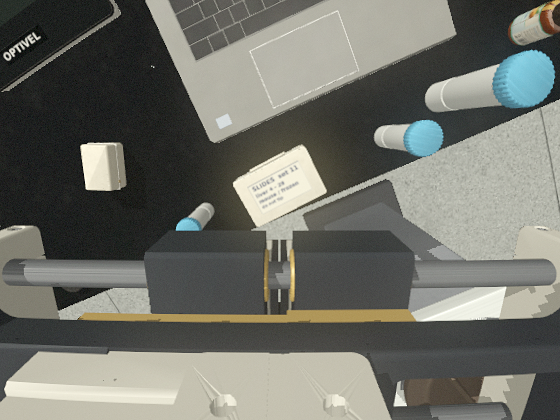

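The wrist picture shows the box labelled "SLIDES" centred near (280,188), against an expected (280,187). It agrees. The small tube at (195,218) stays well below the gripper body. I descend and dwell.

Emit:
carry_out:
  rows:
    - [0.002,0.001,0.04,0,0,0]
    - [0.002,0.001,0.08,0,0,0]
    - [0.003,0.001,0.115,0,0,0]
    - [0.003,0.001,0.145,0,0,0]
    - [0.003,0.001,0.165,0,0,0]
    - [0.003,0.001,0.175,0,0,0]
    - [0.003,0.001,0.177,0,0,0]
    - [0.003,0.001,0.177,0,0,0]

```text
clock: 12.52
tool_pos: [0.4379, 0.1606, 0.0611]
orientation: [-180.0, -0.0, -23.9]
force: [-0.6, -0.3, 1.0]
opening: 0.0002
gripper_force: 0.0
```

Emit:
carry_out:
  rows:
    - [0,0,0,0,0,0]
    - [0,0,0,0,0,0]
    - [0,0,0,0,0,0]
    - [0,0,0,0,0,0]
    - [0,0,0,0,0,0]
    - [0,0,0,0,0,0]
    - [0,0,0,0,0,0]
    - [0,0,0,0,0,0]

```text
clock: 13.52
tool_pos: [0.4375, 0.1606, 0.0605]
orientation: [180.0, 0.0, -23.9]
force: [-1.5, -0.3, 0.2]
opening: 0.0004
gripper_force: 0.0
```

Emit:
carry_out:
  rows:
    - [0,0,0,0,0,0]
    - [0,0,0,0,0,0]
    - [0,0,0,0,0,0]
    - [0,0,0,0,0,0]
    - [0,0,0,0,0,0]
    - [0,0,0,0,0,0]
    - [0,0,0,0,0,0]
    - [0,0,0,0,0,0]

```text
clock: 14.52
tool_pos: [0.4375, 0.1606, 0.0606]
orientation: [180.0, 0.0, -23.9]
force: [-0.3, -0.2, -0.0]
opening: 0.0004
gripper_force: 0.0
```

Run:
```python
from h import *
go((.4365,.1625,.056))
s=viewer.snapshot('scene')[...,::-1];d=viewer.snapshot('side')[...,::-1]
cv2.imwrite('pics/p3.png',np.hstack([cv2.resize(s[150:320,130:430],(400,227)),cv2.resize(d[140:310,150:450],(400,227))]))
```

```text
14.525 [0.4375 0.1606 0.0606] [180.     0.   -23.88] [-0.3 -0.2 -0. ]
(0.4365, 0.1625, 0.056) [-0.0017 -0.0013  0.0046] 0.005
```

View pics/p3.png

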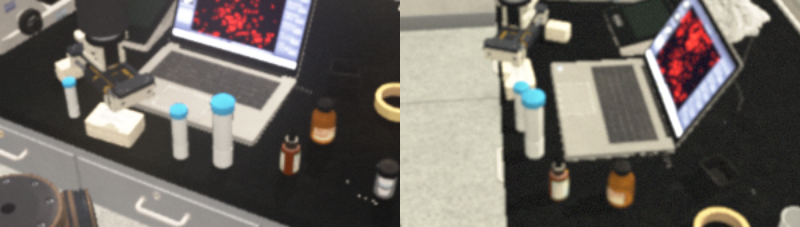

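The tips stand 2.5 cm above the middle of the slide box at (118,115), and everything else is still in place, so I hand in.

```bash
python3 -c "
from plant import workorder
print(workorder.close_job())"
```

```text
the job is handed in; nothing more can be done
None
```

I pointed at the objective case, the oil dropper and the near slide box in that order, dwelling more than a second about 2 cm above each; no contact force or shifted object showed, and I handed the job in after about 15 s, still pointing at the slide box.

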